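# Tip up and take off the push lid of the dishwasher-tablet box

### The arm

A 7-joint arm with a two-finger parallel gripper is mounted at the origin on the work surface. World frame = base frame: x ahead of the robot, y to its left, z up, the work surface at z = 0. Lengths are in m, angles in rad, forces in N, time in s.
With the tool pointing down it reaches from about 0.35 to 0.9 m from the base axis. Payload 8.1 kg.
Tool frame: the origin (TCP) lies between the finger pads; the fingertips stand ahead of it and the grasp point (between the pads) is the TCP (arm.nose_length is the z of the fingertips in the tool frame, in m); z points along the fingers, y is the line along which they close (so a half turn about z gives the same grasp; the last joint's range is limited). The gripper opens to 92 mm and grips with 3 to 60 N. Pads are 19 mm wide; open, the fingers measure 130 mm over their backs; the gripper's body (75 mm by 190 mm) begins 47 mm behind the grasp point.
Start: joints at [1.095, 0.434, 0.025, 1.573, -0.012, 1.134, -0.075], TCP at [0.228, -0.582, 0.246] pointing down, gripper open.
Joint ranges: [-2.62, 2.62], [-0.44, 2.09], [-1.27, 1.32], [0.08, 2.57], [-1.32, 4.46], [0.12, 2], [-2.74, 2.74]. Speed limits (rad/s): [2.22, 2.22, 3.01, 3.01, 3.14, 3.14, 3.14].

### API

Orientations are given as a rotation vector (axis times angle).
In Python, from cell import sensors, optics, arm gives the robot as it stands.
- The arm moves only by the tool arm_command, never from a script. Its argument "deltas" is one flat list of numbers, 7 for each row, row after row: the turn, a rotation vector about the world's x, y, z as a fraction of full scale, then the shift along the world's x, y, z as a fraction of full scale, then the finger opening in mm, from 0 to 91.8. In form: [wx, wy, wz, dx, dy, dz, fingers, wx, wy, wz, dx, dy, dz, fingers, ...]. A call has 1 to 20 rows; each row is the pose to reach, as a shift and turn from the pose commanded when the call began; what a row does not reach only later rows make up. Full scale, the value 1, is 1 m for a shift and 90 degrees for a turn. A row lasts 1/10 s, in which the tool goes at most 50 mm and 8.59 degrees, less where a joint would pass 70% of its speed; a pose out of reach is approached as far as the arm can. A call with a number of a shift or a turn outside -1 to 1 is refused whole. A call with a gripper value outside its range is refused whole. The fingers move at their own pace and stop on an object; "force" is the grip in N (left out, the last holds). Time passes only in rows, so rows that repeat a pose let the fingers close. It gives the time, the measured TCP pose, the force, the opening and the grip force at its end, in the units of the state.
- sensors.observe(): the state, without advancing time (a new reading comes with each control period).
- optics.get_image(name): name is "scene" or "side" or "wrist"; returns the picture (480x640x3 uint8, blue, green, red); there is no depth.
- optics.calibration(name): a dict with "camera_matrix" (3x3 intrinsics, pixels), "D" ([k1, k2, p1, p2, k3] as OpenCV has them; the pictures are not rectified), "rvec" (rotation vector, rad) and "tvec" (3), from world to camera coordinates, as OpenCV has them. Camera axes: x right, y down, z forward; pixel columns grow to the right and rows downward; lengths in m; the calibration is good to about 2 mm. A picture is of the moment at which its call begins: read the wrist's pose just before it. calibration takes no time and is no camera call; for the wrist camera it gives the pose at the moment of the call.
- arm.sign_off(): hands the job in; it is judged then, once.
The state is a dict: "clock": time; "joints": joint angles; "dq": joint speeds; "joint_efforts": joint torques, N m; "position": TCP position; "ee_rot": TCP orientation; "force": force on the tool from outside, world axes, zero at the start; "ft_torque": the same for the moment, N m; "width": opening from 0.0 (shut) to 1.0 (fully open); "gripper_force": force on a finger pad.
Only numpy, scipy, OpenCV 4.12 (cv2) and the standard library are available. Lean on these libraries where they do the work, as an engineer would, in place of code of your own. Each camera call takes 0.05 s, during which the arm holds its last target. There are 200 camera calls.

### The job

Open the tablet box, the one with the yellow lid: press down the red-dot end of its flush lid so that the other end tips up and stays up, then take the lid by the raised end, lift it out and lay it gently, flat and dot side up, in the middle of the round cork mat. Leave the lid of the other box as it is.

Things in the scene. Friction and masses are not known exactly. Their poses are not given: they have to be found in the camera images.
- yellow_lid: Loose flat yellow lid, 120 x 50 x 8 mm, 0.09 kg, level and flush in the top of a fixed slate-grey box (190 x 120 mm, 85 mm tall), gaps 3 to 5 mm. Origin: centre of its underside (77 mm above the worktop when shut); z up through the top face, x along the length. Red dot (16 mm) on top, 42 mm from the centre towards -x: press here and the +x end rises. Once tipped, grip across the 50 mm width.
- yellow_rocker (a joint): Tilt (rad) of the rocker the yellow lid lies loose on: 0 flush, growing as the dot end is pushed down into the open slot, firm stop at 0.5. Axle across the box under the lid, 4 mm from the lid's centre towards the dot. About 2 to 4 N on the dot moves it; friction keeps it where it is left. At the stop the top of the lid's +x end stands about 30 mm above the box.
- white_lid: Lid of the other box, to be left alone: same sizes, dot, axes, box and rocker, but white. Origin: centre of its underside.
- mat: Round flat cork mat, 200 mm across and 6 mm thick, fixed to the worktop. Origin: centre of its underside, z up.
Things that resemble listed ones, but are neither listed nor needed, are in the scene too. What is shaped like the part that bears yellow_rocker but green is not meant.

How it is judged:
On the way:
1. the dot end of the yellow lid has been pressed so that the other end tips up (rocker past 0.3 rad) with the lid still in its box (value of joint yellow_rocker above 0.3 rad and distance of yellow_lid from where it was at the start of the episode below 0.04 m), for 0.2 s.
At the end, for the whole second after the job is handed in: The yellow lid lies at rest on the cork mat, dot side up and level within 10 degrees, its centre within 35 mm of the mat's centre; the white lid is within 15 mm of where it was (horizontal distance between yellow_lid and mat below 0.035 m and z of yellow_lid in the frame of mat below 0.012 m and angle between yellow_lid's own z axis and vertical below 0.17 rad and linear speed of yellow_lid below 0.02 m/s and distance of white_lid from where it was at the start of the episode below 0.015 m); the robot touches nothing.
It fails at once if the white lid is tipped or shifted (by 15 mm or more) (distance of white_lid from where it was at the start of the episode above 0.015 m or angle between white_lid's own z axis and vertical above 0.2 rad).
It fails at once if the yellow lid is dropped onto the mat (falling freely faster than 0.9 m/s, about 40 mm) (linear speed of yellow_lid above 0.9 m/s and horizontal distance between yellow_lid and mat below 0.1 m and contact force between yellow_lid and the fingers below 0.5 N).
It also fails if it takes over 48 s, if anything falls off the work surface, if the arm or the gripper's body presses on something with over 40 N, if the wrist force passes 120 N, or if a joint passes its speed limit or range.

## Working session

There is one attempt and no reset: what is moved stays moved. The work goes in short steps, Python scripts to look and compute and a tool call to move; the robot and the scene stay as the last step left them, time stands still between calls to the robot, and variables do not carry over. Pictures are saved under pics/ and viewed, at most 10 in all, crops included, and the job is handed in when it is done.

Besides the shell and the picture viewer there is one more tool, called after ">>>" as name(argument=value, ...) on one line, values as JSON. arm_command: Moves the arm, as the interface text tells. Its arguments: {"type":"object","properties":{"deltas":{"type":"array","items":{"type":"number"}},"force":{"type":"number"}},"required":["deltas"]}

```bash
ls; mkdir -p pics; python3 - <<'E'
from cell import sensors, optics, arm
import cv2
s=sensors.observe(); print(s['clock'],s['position'],s['ee_rot'],s['width'],arm.nose_length)
for n in('scene','side'):
    cv2.imwrite(f'pics/{n}0.png',optics.get_image(n))
E
```

```text
pics
0.0 [ 0.22743209 -0.58162487  0.24496003] [-3.08570828e+00 -5.81810455e-01  6.20744392e-04] 0.9978731822723007 0.019
```

View pics/scene0.png

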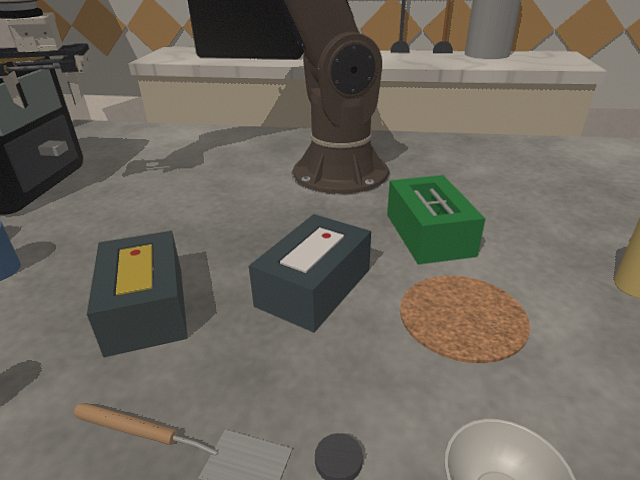

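View pics/side0.png

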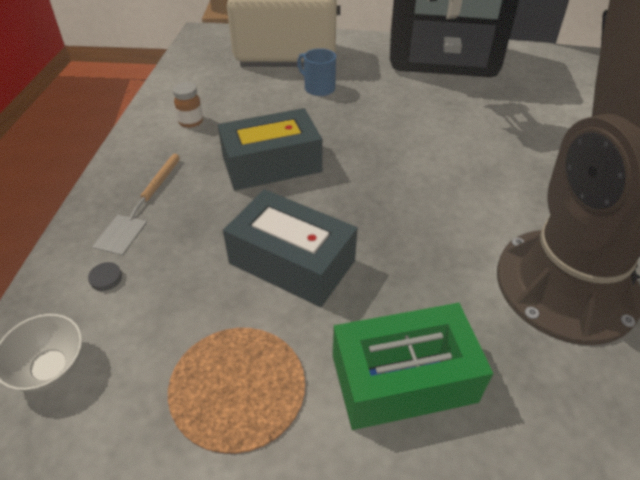

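Both views show the yellow lid (scene ≈(135,270), dot at (135,253)), the white lid (≈(312,250)), the green decoy and the cork mat (≈(464,317)). I'll segment them and project them onto their known heights.

```bash
cat > h.py <<'E'
import cv2, numpy as np
def plane(cal,px,z):
    K,D=np.array(cal['camera_matrix']),np.array(cal['D'],float)
    R=cv2.Rodrigues(np.array(cal['rvec'],float))[0]; t=np.array(cal['tvec'],float).ravel()
    u=cv2.undistortPoints(np.array(px,float).reshape(-1,1,2),K,D).reshape(-1,2)
    d=np.c_[u,np.ones(len(u))]@R; c=-R.T@t
    return (c+d*((z-c[2])/d[:,2])[:,None])[:,:2]
def blob(im,lo,hi,roi=None):
    m=cv2.inRange(cv2.cvtColor(im,cv2.COLOR_BGR2HSV),lo,hi)
    if roi: 
        k=np.zeros_like(m); x0,y0,x1,y1=roi; k[y0:y1,x0:x1]=255; m&=k
    cs=cv2.findContours(m,cv2.RETR_EXTERNAL,cv2.CHAIN_APPROX_NONE)[0]
    return max(cs,key=cv2.contourArea).reshape(-1,2).astype(np.float32)
def rect(p): return cv2.minAreaRect((p*1000).astype(np.float32))
E
python3 - <<'E'
from cell import optics
from h import *
rois={'scene':[(80,220,200,310),(385,270,545,370),(100,242,160,262),(270,220,350,275),(315,228,340,242)],'side':[(225,110,315,150),(150,320,320,460),(280,120,300,135),(245,195,335,255),(300,230,325,245)]}
for n,r in rois.items():
    im=cv2.imread(f'pics/{n}0.png'); c=optics.calibration(n)
    print(n,'yellow',rect(plane(c,blob(im,(20,120,80),(35,255,255),r[0]),.085)))
    print('dot',rect(plane(c,blob(im,(0,120,80),(8,255,255),r[2]),.085)))
    print('mat',rect(plane(c,blob(im,(5,80,60),(19,255,255),r[1]),.006)))
    print('white',rect(plane(c,blob(im,(0,0,150),(180,60,255),r[3]),.085)))
E
```

```text
scene yellow ((571.8515625, -266.16937255859375), (125.0751724243164, 51.23711395263672), 25.305234909057617)
dot ((531.5869140625, -285.80780029296875), (11.593667030334473, 13.16784954071045), 6.420008182525635)
mat ((531.6198120117188, 249.92935180664062), (198.31544494628906, 202.8003692626953), 84.41608428955078)
white ((486.6141662597656, 2.180316925048828), (49.48904800415039, 122.99806213378906), 66.16465759277344)
side yellow ((569.8272705078125, -266.25274658203125), (122.96858978271484, 54.283451080322266), 25.123682022094727)
dot ((532.5366821289062, -285.16314697265625), (8.2035551071167, 7.161543846130371), 6.505507946014404)
mat ((526.6652221679688, 252.66244506835938), (198.78738403320312, 200.76385498046875), 39.55588150024414)
white ((483.43084716796875, 3.9844017028808594), (51.244537353515625, 120.46817016601562), 66.1051025390625)
```

Both views agree within 5 mm. The yellow lid is at (0.571, -0.266) with yaw 25.2° and its dot at (0.533, -0.284), a fair match to the specified 42 mm. The mat is at (0.529, 0.251). The tool yaw is 21.4°, so it needs +3.8°. I'll go above the dot with the fingers closed.

>>> arm_command(deltas=[0, 0, 0.042, 0.305, 0.298, 0, 0, 0, 0, 0.042, 0.305, 0.298, 0, 0, 0, 0, 0.042, 0.305, 0.298, 0, 0, 0, 0, 0.042, 0.305, 0.298, 0, 0, 0, 0, 0.042, 0.305, 0.298, 0, 0, 0, 0, 0.042, 0.305, 0.298, 0, 0, 0, 0, 0.042, 0.305, 0.298, 0, 0, 0, 0, 0.042, 0.305, 0.298, 0, 0, 0, 0, 0.042, 0.305, 0.298, 0, 0, 0, 0, 0.042, 0.305, 0.298, 0, 0, 0, 0, 0.042, 0.305, 0.298, -0.03, 0, 0, 0, 0.042, 0.305, 0.298, -0.06, 0, 0, 0, 0.042, 0.305, 0.298, -0.09, 0, 0, 0, 0.042, 0.305, 0.298, -0.11, 0, 0, 0, 0.042, 0.305, 0.298, -0.12, 0, 0, 0, 0.042, 0.305, 0.298, -0.12, 0], force=10)

```text
clock: 1.7
position: [0.5314, -0.2843, 0.1244]
ee_rot: [-3.065, -0.682, 0.004]
force: [0.3, 0.3, 0.3]
width: 0.002
gripper_force: 0.0
```

```bash
python3 - <<'E'
from cell import sensors, optics
from h import *
s=sensors.observe(); print(s['position'],s['ee_rot'],s['force'])
c=optics.calibration('wrist'); im=optics.get_image('wrist'); cv2.imwrite('pics/w1.png',im)
print(rect(plane(c,blob(im,(20,120,60),(35,255,255)),.085)))
E
```

```text
[ 0.53135612 -0.28434601  0.12443029] [-3.06522688 -0.68218625  0.00385386] [0.33729798 0.29087265 0.32026792]
((577.51416015625, -263.1600036621094), (100.75652313232422, 50.809898376464844), 25.08076286315918)
```

View pics/w1.png

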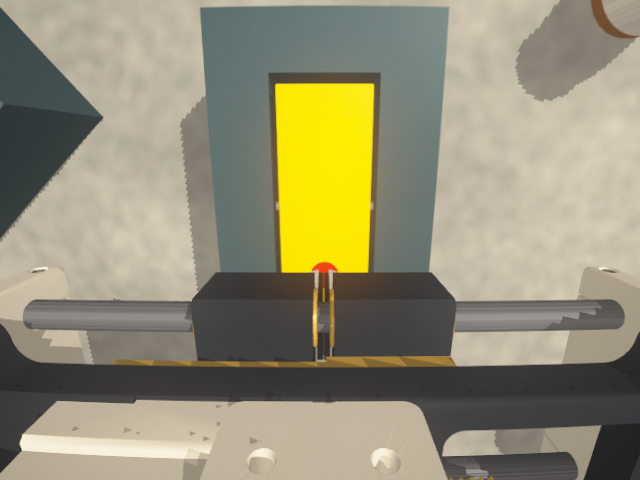

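The wrist view shows the closed fingers over the red dot (325,268), aligned with the lid, and the lid's far edge puts the centre at (0.569, -0.267). I'll press slightly towards the end and go down gradually.

>>> arm_command(deltas=[0, 0, 0, -0.003, -0.001, -0.008, 0, 0, 0, 0, -0.003, -0.001, -0.015, 0, 0, 0, 0, -0.003, -0.001, -0.018, 0, 0, 0, 0, -0.003, -0.001, -0.02, 0, 0, 0, 0, -0.003, -0.001, -0.022, 0, 0, 0, 0, -0.003, -0.001, -0.024, 0, 0, 0, 0, -0.003, -0.001, -0.026, 0, 0, 0, 0, -0.003, -0.001, -0.028, 0, 0, 0, 0, -0.003, -0.001, -0.03, 0, 0, 0, 0, -0.003, -0.001, -0.03, 0])

```text
clock: 2.75
position: [0.5294, -0.2853, 0.0954]
ee_rot: [-3.066, -0.683, 0.001]
force: [-1.5, -0.7, 1.5]
width: 0.005
gripper_force: 0.7
```

>>> arm_command(deltas=[0, 0, 0, 0, 0, -0.001, 0, 0, 0, 0, 0, 0, -0.002, 0, 0, 0, 0, 0, 0, -0.003, 0, 0, 0, 0, 0, 0, -0.004, 0, 0, 0, 0, 0, 0, -0.005, 0, 0, 0, 0, 0, 0, -0.005, 0])

```text
clock: 3.35
position: [0.5297, -0.285, 0.0906]
ee_rot: [-3.066, -0.684, -0.0]
force: [-1.4, -1.9, 1.6]
width: 0.007
gripper_force: 0.9
```

>>> arm_command(deltas=[0, 0, 0, 0, 0, -0.001, 0, 0, 0, 0, 0, 0, -0.002, 0, 0, 0, 0, 0, 0, -0.003, 0, 0, 0, 0, 0, 0, -0.004, 0, 0, 0, 0, 0, 0, -0.004, 0])

```text
clock: 3.85
position: [0.5301, -0.2851, 0.088]
ee_rot: [3.066, 0.684, 0.002]
force: [-5.4, 1.5, 14.5]
width: 0.005
gripper_force: 7.3
```

That is the stop: 14 N with the tip 16 mm below the top. I'll back off straight up, open and look.

>>> arm_command(deltas=[0, 0, 0, 0, 0, 0.006, 0, 0, 0, 0, 0, 0, 0.03, 0, 0, 0, 0, 0, 0, 0.07, 0, 0, 0, 0, 0, 0, 0.12, 0, 0, 0, 0, 0, 0, 0.14, 70, 0, 0, 0, 0, 0, 0.14, 70, 0, 0, 0, 0, 0, 0.14, 70, 0, 0, 0, 0, 0, 0.14, 70])

```text
clock: 4.65
position: [0.529, -0.2846, 0.2254]
ee_rot: [-3.065, -0.684, 0.003]
force: [0.1, -0.0, -1.5]
width: 0.305
gripper_force: 0.0
```

```bash
python3 - <<'E'
from cell import sensors, optics
from h import *
s=sensors.observe(); print(s['clock'],s['position'],s['ee_rot'],s['force'],s['width'])
a=optics.get_image('wrist'); b=optics.get_image('side'); cv2.imwrite('pics/w2.png',a); cv2.imwrite('pics/s2.png',b)
cb=cv2.resize(b[60:240,180:400],(586,480))
cv2.imwrite('pics/m2.png',cv2.resize(np.hstack([a,cb]),None,fx=.65,fy=.65))
E
```

```text
4.65 [ 0.52902741 -0.28460672  0.22535223] [-3.06483743e+00 -6.83790015e-01  2.55193556e-03] [ 0.09135627 -0.00546627 -1.4793391 ] 0.3054173066097206
```

View pics/m2.png

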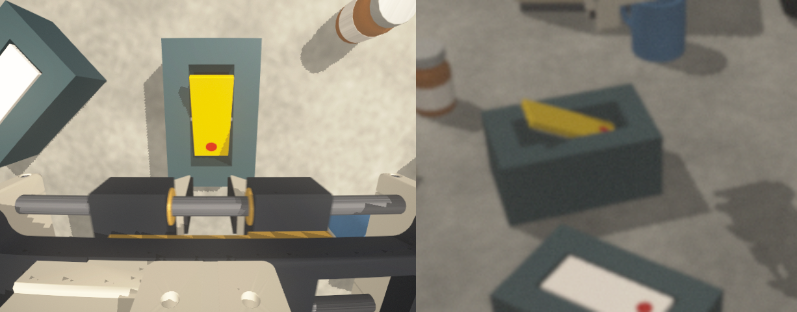

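The lid is tipped, with the +x end up (side view) and the dot down in the slot (wrist view). I'll measure where the ends are.

```bash
python3 - <<'E'
from cell import optics
from h import *
im=cv2.imread('pics/w2.png'); c=optics.calibration('wrist')
b=blob(im,(20,120,60),(35,255,255)); y=b[:,1]
print(b.min(0),b.max(0))
u=np.array([np.cos(np.radians(25.1)),np.sin(np.radians(25.1))]); n=np.array([-u[1],u[0]])
for lo,z in((y.min(),.115),(y.max(),.0575)):
    e=b[abs(y-lo)<=2]; e=e[[e[:,0].argmin(),e[:,0].argmax()]]
    p=plane(c,e,z); print(e.tolist(),p, p.mean(0), 'width',np.linalg.norm(p[1]-p[0]),'dx,dy rel start centre',(p.mean(0)-[.569,-.267])@u,(p.mean(0)-[.569,-.267])@n)
E
```

```text
[291. 114.] [359. 239.]
[[291.0, 116.0], [359.0, 116.0]] [[ 0.60259993 -0.22447032]
 [ 0.62321037 -0.26851629]] [ 0.61290515 -0.2464933 ] width 0.048629602587401316 dx,dy rel start centre 0.04845806271564039 -5.4315649658169624e-05
[[299.0, 237.0], [350.0, 239.0]] [[ 0.5078065  -0.26843809]
 [ 0.52681048 -0.31365414]] [ 0.51730849 -0.29104611] width 0.04904734532318083 dx,dy rel start centre -0.0570105692909967 0.00015209842796488142
```

The horizontal length of 105.5 mm is 120·cos 0.5 with no sideways shift, so the tilt is about 0.5. I'll tilt the tool 28.6° to be square to the lid and go to a pre-grasp 60 mm off.

>>> arm_command(deltas=[0.034, -0.072, 0, 0.01, 0.004, -0.01, 75, 0.068, -0.144, 0, 0.02, 0.008, -0.02, 75, 0.101, -0.216, 0, 0.03, 0.012, -0.04, 75, 0.135, -0.288, 0, 0.038, 0.016, -0.058, 75, 0.135, -0.288, 0, 0.038, 0.016, -0.058, 75, 0.135, -0.288, 0, 0.038, 0.016, -0.058, 75, 0.135, -0.288, 0, 0.038, 0.016, -0.058, 75], force=30)

```text
clock: 5.45
position: [0.5691, -0.2681, 0.1699]
ee_rot: [-2.873, -0.644, -0.732]
force: [0.1, 0.3, 0.7]
width: 0.817
gripper_force: 0.0
```

```bash
python3 - <<'E'
from cell import sensors, optics
from h import *
s=sensors.observe(); print(s['clock'],s['position'],s['width'])
R=cv2.Rodrigues(s['ee_rot'])[0]; print(R.T.round(3))
print('goal z axis',[.434,.203,-.878]); print('to go',np.array([.5927,-.2560,.1142])-s['position'])
cv2.imwrite('pics/w3.png',optics.get_image('wrist'))
E
```

```text
5.45 [ 0.56906092 -0.2681328   0.16989113] 0.8168950284705802
[[ 0.794  0.375  0.478]
 [ 0.427 -0.904  0.001]
 [ 0.433  0.203 -0.878]]
goal z axis [0.434, 0.203, -0.878]
to go [ 0.02363908  0.0121328  -0.05569113]
```

View pics/w3.png

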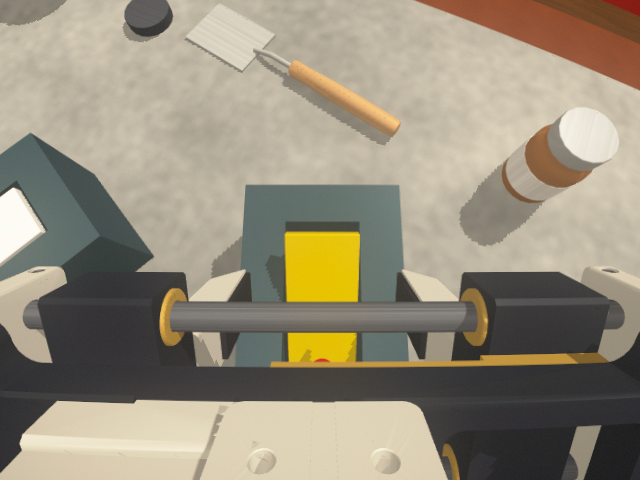

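The fingers straddle the lid (raised edge at (322,233)), centred and square to it. I'll descend along the tool axis and close.

>>> arm_command(deltas=[0, 0, 0, 0.006, 0.003, -0.014, 75, 0, 0, 0, 0.012, 0.006, -0.028, 75, 0, 0, 0, 0.018, 0.009, -0.042, 75, 0, 0, 0, 0.022, 0.011, -0.05, 75, 0, 0, 0, 0.024, 0.012, -0.056, 75, 0, 0, 0, 0.024, 0.012, -0.056, 75, 0, 0, 0, 0.024, 0.012, -0.056, 75])

```text
clock: 6.2
position: [0.5919, -0.257, 0.1132]
ee_rot: [-2.874, -0.642, -0.734]
force: [0.2, -0.9, 0.5]
width: 0.82
gripper_force: 0.0
```

>>> arm_command(deltas=[0, 0, 0, 0, 0, 0, 40, 0, 0, 0, 0, 0, 0, 40, 0, 0, 0, 0, 0, 0, 40, 0, 0, 0, 0, 0, 0, 40, 0, 0, 0, 0, 0, 0, 40, 0, 0, 0, 0, 0, 0, 40, 0, 0, 0, 0, 0, 0, 40, 0, 0, 0, 0, 0, 0, 40], force=30)

```text
clock: 7.0
position: [0.5917, -0.2573, 0.1128]
ee_rot: [-2.874, -0.64, -0.733]
force: [-0.8, -0.6, 1.7]
width: 0.543
gripper_force: 30.0
```

Gripped: the opening is 50 mm at 30 N. I'll lift straight up.

>>> arm_command(deltas=[0, 0, 0, 0, 0, 0.006, 40, 0, 0, 0, 0, 0, 0.014, 40, 0, 0, 0, 0, 0, 0.024, 40, 0, 0, 0, 0, 0, 0.036, 40, 0, 0, 0, 0, 0, 0.05, 40, 0, 0, 0, 0, 0, 0.07, 40, 0, 0, 0, 0, 0, 0.09, 40, 0, 0, 0, 0, 0, 0.11, 40, 0, 0, 0, 0, 0, 0.13, 40, 0, 0, 0, 0, 0, 0.13, 40, 0, 0, 0, 0, 0, 0.13, 40])

```text
clock: 8.1
position: [0.5917, -0.2571, 0.2435]
ee_rot: [-2.874, -0.642, -0.734]
force: [-0.1, 1.1, -1.6]
width: 0.537
gripper_force: 30.0
```

```bash
python3 - <<'E'
from cell import sensors, optics
from h import *
s=sensors.observe(); print(s['clock'],s['position'],s['width'],s['gripper_force'],s['force'],s['joints'])
a=optics.get_image('side'); b=optics.get_image('wrist')
cv2.imwrite('pics/m4.png',cv2.resize(np.hstack([a,b]),None,fx=.62,fy=.62))
E
```

```text
8.1 [ 0.59167876 -0.25709598  0.24349833] 0.5369030035682735 29.984382390975952 [-0.06201419  1.12304748 -1.55269281] [ 0.81786801  0.38396946 -0.36331416  1.79687627 -0.40594101  0.71775047
 -0.35988575]
```

View pics/m4.png

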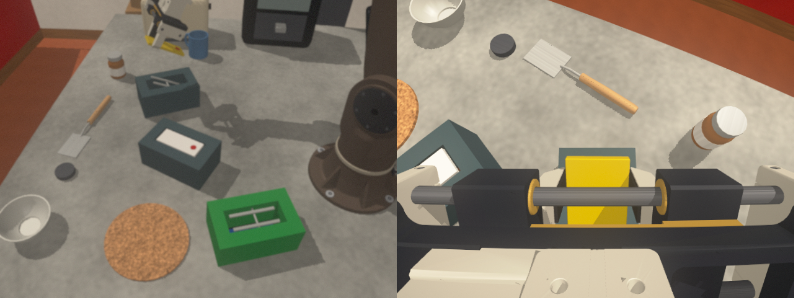

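The lid is out and held firmly, the white lid is untouched, and the way to the mat is clear. I'll level the lid while carrying it to above the mat.

>>> arm_command(deltas=[-0.014, 0.029, 0, -0.001, 0.02, 0, 40, -0.027, 0.058, 0, -0.003, 0.05, 0, 40, -0.041, 0.086, 0, -0.005, 0.09, 0, 40, -0.054, 0.115, 0, -0.007, 0.13, 0, 40, -0.068, 0.144, 0, -0.009, 0.17, 0, 40, -0.081, 0.173, 0, -0.011, 0.21, 0, 40, -0.095, 0.202, 0, -0.013, 0.25, 0, 40, -0.108, 0.23, 0, -0.015, 0.29, 0, 40, -0.122, 0.259, 0, -0.017, 0.33, 0, 40, -0.135, 0.288, 0, -0.019, 0.37, 0, 40, -0.135, 0.288, 0, -0.021, 0.41, 0, 40, -0.135, 0.288, 0, -0.023, 0.45, 0, 40, -0.135, 0.288, 0, -0.025, 0.48, 0, 40, -0.135, 0.288, 0, -0.026, 0.51, 0, 40, -0.135, 0.288, 0, -0.027, 0.525, 0, 40, -0.135, 0.288, 0, -0.027, 0.525, 0, 40, -0.135, 0.288, 0, -0.027, 0.525, 0, 40])

```text
clock: 9.9
position: [0.5648, 0.2664, 0.2421]
ee_rot: [3.065, 0.682, -0.002]
force: [0.2, -0.9, -0.4]
width: 0.536
gripper_force: 30.0
```

```bash
python3 - <<'E'
from cell import sensors, optics
from h import *
s=sensors.observe(); print(s['clock'],s['position'],s['width'],s['gripper_force'],s['force'])
R=cv2.Rodrigues(s['ee_rot'])[0]; print(R.T.round(3))
a=optics.get_image('side'); b=optics.get_image('scene'); c=optics.calibration('scene')
print('scene yellow at z=.23',rect(plane(c,blob(b,(20,120,60),(35,255,255),(300,100,600,400)),s['position'][2]-.010)))
cv2.imwrite('pics/m5.png',cv2.resize(np.hstack([a,b]),None,fx=.62,fy=.62))
E
```

```text
9.9 [0.5647742  0.26643751 0.24208686] 0.5356393797706186 29.98410791158676 [ 0.19373326 -0.93982486 -0.40261958]
[[ 0.906  0.424 -0.001]
 [ 0.424 -0.906  0.001]
 [-0.001 -0.002 -1.   ]]
scene yellow at z=.23 ((565.1830444335938, 273.9729309082031), (44.793067932128906, 96.62059783935547), 75.48845672607422)
```

View pics/m5.png

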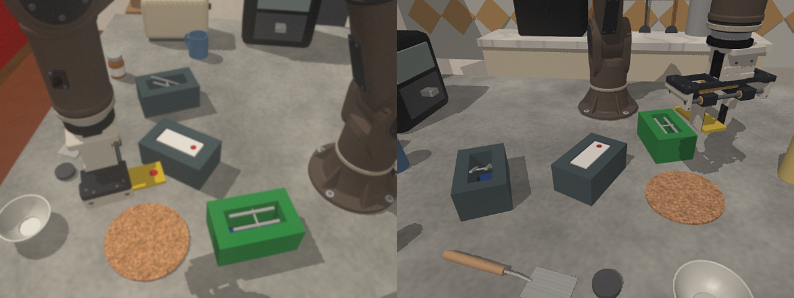

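The lid looks level over the mat, and the gripper's body is clear of the green box. I'll lower it, slowing near the mat.

>>> arm_command(deltas=[0, 0, 0, 0, 0.001, -0.03, 40, 0, 0, 0, 0, 0.001, -0.06, 40, 0, 0, 0, 0, 0.001, -0.09, 40, 0, 0, 0, 0, 0.001, -0.12, 40, 0, 0, 0, 0, 0.001, -0.15, 40, 0, 0, 0, 0, 0.001, -0.17, 40, 0, 0, 0, 0, 0.001, -0.185, 40, 0, 0, 0, 0, 0.001, -0.195, 40, 0, 0, 0, 0, 0.001, -0.203, 40, 0, 0, 0, 0, 0.001, -0.208, 40, 0, 0, 0, 0, 0.001, -0.211, 40, 0, 0, 0, 0, 0.001, -0.213, 40, 0, 0, 0, 0, 0.001, -0.213, 40])

```text
clock: 11.3
position: [0.5647, 0.269, 0.03]
ee_rot: [-3.066, -0.684, -0.001]
force: [-0.0, -0.9, -1.6]
width: 0.538
gripper_force: 30.0
```

>>> arm_command(deltas=[0, 0, 0, 0, 0, -0.001, 40, 0, 0, 0, 0, 0, -0.002, 40, 0, 0, 0, 0, 0, -0.003, 40, 0, 0, 0, 0, 0, -0.004, 40, 0, 0, 0, 0, 0, -0.004, 40])

```text
clock: 11.8
position: [0.5645, 0.2689, 0.0256]
ee_rot: [3.066, 0.684, -0.0]
force: [-0.2, 0.1, -0.5]
width: 0.539
gripper_force: 30.0
```

```bash
python3 - <<'E'
from cell import sensors, optics
from h import *
a=optics.get_image('side'); c=optics.calibration('side')
cv2.imwrite('pics/m6.png',cv2.resize(a[230:470,100:420],(800,600)))
E
```

```text
(no output)
```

View pics/m6.png

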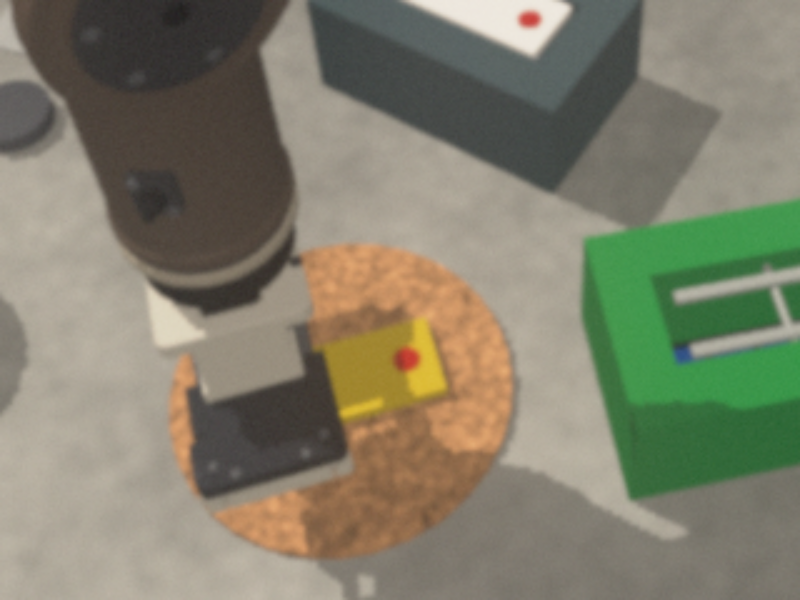

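The lid is just above the mat, level and well inside it (dot at crop (405,358)). I'll go a couple of millimetres more until it touches.

>>> arm_command(deltas=[0, 0, 0, 0, 0, -0.001, 40, 0, 0, 0, 0, 0, -0.002, 40, 0, 0, 0, 0, 0, -0.002, 40])

```text
clock: 12.15
position: [0.5647, 0.2689, 0.0253]
ee_rot: [3.066, 0.683, 0.001]
force: [-4.6, -3.1, 16.0]
width: 0.538
gripper_force: 38.5
```

It's in contact. I'll ease up 1 mm, release and retreat upward.

>>> arm_command(deltas=[0, 0, 0, 0, 0, 0.001, 40, 0, 0, 0, 0, 0, 0.001, 54, 0, 0, 0, 0, 0, 0.001, 60, 0, 0, 0, 0, 0, 0.001, 70, 0, 0, 0, 0, 0, 0.001, 75, 0, 0, 0, 0, 0, 0.001, 75, 0, 0, 0, 0, 0, 0.001, 75, 0, 0, 0, 0, 0, 0.02, 75, 0, 0, 0, 0, 0, 0.05, 75, 0, 0, 0, 0, 0, 0.1, 75, 0, 0, 0, 0, 0, 0.15, 75, 0, 0, 0, 0, 0, 0.2, 75, 0, 0, 0, 0, 0, 0.2, 75, 0, 0, 0, 0, 0, 0.2, 75])

```text
clock: 13.55
position: [0.5652, 0.2693, 0.2251]
ee_rot: [-3.066, -0.683, -0.005]
force: [0.3, -1.3, -0.9]
width: 0.818
gripper_force: 0.0
```

```bash
python3 - <<'E'
from cell import sensors, optics
from h import *
s=sensors.observe(); print(s['clock'],s['position'],s['width'],s['force'])
a=optics.get_image('side'); w=optics.get_image('wrist')
for n,im in(('side',a),('wrist',w)):
    c=optics.calibration(n); print(n,rect(plane(c,blob(im,(20,120,60),(35,255,255),(150,200,400,470) if n=='side' else None),.014)))
print('white',rect(plane(optics.calibration('side'),blob(a,(0,0,150),(180,60,255),(245,195,335,255)),.085)))
cv2.imwrite('pics/m7.png',cv2.resize(np.hstack([a,w]),None,fx=.62,fy=.62))
E
```

```text
13.55 [0.5652488  0.26927602 0.22510666] 0.8175093007767054 [ 0.29862742 -1.27662387 -0.88617168]
side ((528.616455078125, 254.0251922607422), (120.51559448242188, 53.620582580566406), 24.18730354309082)
wrist ((527.7666015625, 252.1893768310547), (120.85049438476562, 50.21455764770508), 24.560123443603516)
white ((483.2522888183594, 4.302867889404297), (52.49171447753906, 121.13603973388672), 66.06813049316406)
```

View pics/m7.png

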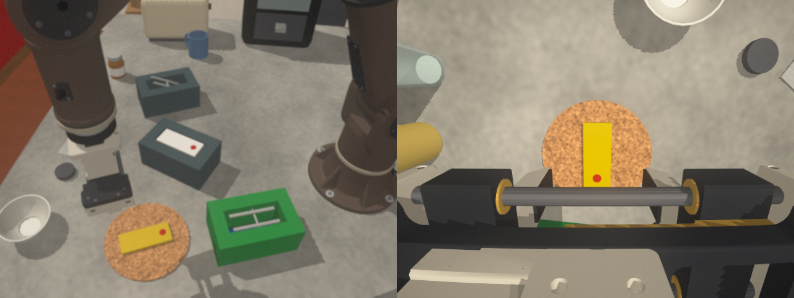

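The yellow lid lies flat, dot up, at (0.528, 0.253), within 5 mm of the mat's centre. The white lid hasn't moved and the gripper is clear.

```bash
python3 -c "
from cell import arm
print(arm.sign_off())"
```

```text
the job is handed in; nothing more can be done
None
```

The yellow lid was tipped, lifted out and laid flat, dot side up, within about 5 mm of the mat's centre; the white lid is where it was, and the job is handed in at about 13.6 s (no verdict was returned).

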